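# Load a soil sample tube into the hand extruder

## Task

Load the sample tube that has the collar into the hand extruder: lay it on its side in the two V-saddles with the collar end tucked under the lip of the head plate and the tail lowered gently into place, then slide the ram up by its knob until it bears on the tail and the collar is pushed home against the head plate. Let go of everything at the end, and leave the plain tube standing where it is.

Things in the scene. Friction and masses are not known exactly. Their poses are not given: they have to be found in the camera images.
- tube: steel sample tube packed with clay, loose, about 0.4 kg, standing upright on its collar. Barrel 46 mm in diameter, 150 mm long overall; at its foot a collar 56 mm in diameter and 12 mm thick (part of the 150). Origin at the centre of the collar's end face, on which it stands; own +z runs along the axis from collar to tail. Its yaw means nothing.
- tube_tail (a point): centre of the tube's tail face (the end without the collar), 150 mm from the collar face along the axis; axes as the tube's.
- plain_tube: a second upright tube of the same barrel (46 mm diameter, 150 mm long) with no collar; not to be used. Origin at the centre of its foot. The two tubes stand left of the extruder, at least 100 mm apart, either one the nearer to the robot.
- extruder: hand extruder, fixed on the bench. Origin on the bench under the inner face of its head plate; own +y runs along the bed from head plate to ram, x across, z up. Bed 90 mm wide, top at z = 18 mm; head plate 14 mm thick, 84 mm wide, 112 mm high; rear bearing at y = 276 to 300 mm, 88 mm high; behind it the push rod reaches to y = 410 mm at most.
- seat (a point): point on the cradle axis in the plane of the head plate's inner face, 58 mm above the bench; axes as the extruder's. The loaded tube has its collar face centre here and its tail centre 150 mm along +y.
- lip (a point): underside of the lip's crown at its free edge: 18 mm from the head plate along the extruder's +y, 37 mm above the cradle axis (9 mm over a seated collar). The lip is an arch, 6 mm thick, that overhangs the cradle from the head plate, inner radius 37 mm about the cradle axis, 60 degrees to either side of the top; axes as the extruder's.
- saddle_0 (a point): point on the cradle axis over the middle of the first V-saddle, 45 mm from the head plate. Saddles: 22 mm long along y, 45 degree flanks, 48 mm wide over the tips, which end 10 mm below the axis; they carry the barrel (not the collar, which hangs free between head plate and this saddle; on a saddle it would ride 7 mm too high).
- saddle_1 (a point): the same over the second saddle, 133 mm from the head plate. Between the two saddles nothing stands above the bed.
- ram (a joint): slide of the ram in m: 0 fully drawn back, growing as the ram moves toward the head plate (the extruder's -y), end stop at 0.085. Starts between 0 and 0.02, slides with about 2.5 N of friction, stays where it is left. The ram face is at y = 0.225 - joint in the extruder's frame, so it meets a tube that is fully home at 0.075.
- ram_face (a point): centre of the ram's round face (38 mm diameter) that bears on the tail, on the cradle axis; axes as the extruder's. The carriage is 40 mm wide, 20 to 50 mm behind the face, its top 21 mm above the axis.
- ram_knob (a point): middle of the black upright knob on the ram's carriage, 20 mm in diameter and 24 mm high, 35 mm behind the ram face, 38 mm above the cradle axis (96 mm above the bench); free on all sides for a pinch from above; axes as the extruder's.

How it is judged:
By the outcome, as a careful person would: the job done as asked, in the order asked, and still so for the second after the job is handed in, with the robot touching nothing.
It also fails if it takes over 58 s, if anything falls off the work surface, if the arm or the gripper's body presses on something with over 40 N, if the wrist force passes 120 N, or if a joint passes its speed limit or range.

## Robot

A 6-joint arm with a two-finger parallel gripper is mounted at the origin on a cart in front of the work surface, level with it; the furniture and walls round the work are solid. World frame = base frame: x ahead of the robot, y to its left, z up, the work surface at z = 0. Lengths are in m, angles in rad, forces in N, time in s.
With the tool pointing down it reaches from about 0.3 to 0.875 m from the base axis. Payload 6.4 kg.
Tool frame: the origin (TCP) lies at the very end of the fingers, on their centre line; the grasp point (between the pads) lies 19 mm behind it; z points along the fingers, y is the line along which they close (so a half turn about z gives the same grasp; the last joint's range is limited). The gripper opens to 85 mm and grips with 20 to 120 N. Pads are 22 mm wide; open, the fingers measure 114 mm over their backs; the gripper's body (76 mm by 85 mm) begins 54 mm behind the grasp point. The pads swing forward as they close: fully open they stand 13 mm farther back than shut.
Start: joints at [-1.52, 0.181, 1.607, -0, 1.354, -0.206], TCP at [0.146, -0.556, 0.231] pointing down, gripper open.
Joint ranges: [-2.99, 2.99], [-0.89, 2.07], [0.3, 2.58], [-1.14, 4.28], [0, 2.63], [-3.12, 3.12]. Speed limits (rad/s): [2.57, 2.57, 3.01, 3.14, 3.14, 3.14].

## Interface

Orientations are given as a unit quaternion [w, x, y, z].
In Python, from bench import ctrl, vision, job gives the robot as it stands (ctrl), with the cameras (vision) and the job (job).
- The arm moves only by the shell command python3 jog.py 'ROWS'. ROWS is a JSON list of rows, 1 to 10 of them, each of 7 numbers: dx, dy, dz in m, then a rotation vector rx, ry, rz in rad, then the opening from 0.0 (shut) to 1.0 (fully open); each row is the pose to reach, as a shift and turn from the pose commanded when the command began, along the tool's axes at that moment; what a row does not reach only later rows make up. A row lasts 1/8 s, in which the tool goes at most 0.0625 m and 0.188 rad, less where a joint would pass 70% of its speed; a pose out of reach is approached as far as the arm can. The fingers move at their own pace and stop on an object; the grip force is fixed at half the most. Time passes only in rows, so rows that do not move let the fingers close. It prints the time, the measured TCP pose, the force, the opening and the grip force at its end.
- ctrl.get_obs(): the state, without advancing time (a new reading comes with each control period).
- vision.camera(name): name is "scene" or "top"; returns the picture (400x640x3 uint8, blue, green, red); there is no depth.
- vision.camera_params(name): a dict with "fovy" (degrees; the focal length in pixels is half the picture's height over the tangent of half this angle, whatever the lens; pixels are square), "cx", "cy" (the principal point, pixels), "dist" ([k1, k2, p1, p2, k3] as OpenCV has them; the pictures are not rectified), "view" (4x4, takes a point from world to camera coordinates). Camera axes: x right, y up, looking along -z (the intrinsics and any distortion apply to the point x, -y, -z); pixel columns grow to the right and rows downward; lengths in m; the calibration is good to about 2 mm. A picture is of the moment at which its call begins. camera_params takes no time and is no camera call.
- job.hand_in(): hands the job in; it is judged then, once.
The state is a dict: "time_s": time; "q": joint angles; "dq": joint speeds; "joint_efforts": joint torques, N m; "eef_pos": TCP position; "eef_rot": TCP orientation; "wrist_force": force on the tool from outside, world axes, zero at the start; "torque": the same for the moment, N m; "opening": opening from 0.0 (shut) to 1.0 (fully open); "grasp_force": force on a finger pad.
Only numpy, scipy, OpenCV 4.12 (cv2) and the standard library are available. Lean on these libraries where they do the work, as an engineer would, in place of code of your own. Each camera call takes 0.05 s, during which the arm holds its last target. There are 200 camera calls.

## Working session

There is one attempt and no reset: what is moved stays moved. The work goes in short steps, Python scripts to look and compute and a shell command to move; the robot and the scene stay as the last step left them, time stands still between calls to the robot, and variables do not carry over. Pictures are saved under pics/ and viewed, at most 11 in all, crops included, and the job is handed in when it is done.

```bash
ls; mkdir -p pics
python3 - <<'E'
from bench import ctrl, vision, job
import cv2, numpy as np
for n in("scene","top"):
    cv2.imwrite(f"pics/{n}0.png",vision.camera(n)); p=vision.camera_params(n); print(n,{k:np.round(v,4).tolist() for k,v in p.items()})
o=ctrl.get_obs(); print(o)
E
```

```text
bench.py
jog.py
pics
scene {'fovy': 49.1885, 'cx': 320.859, 'cy': 205.9753, 'dist': [-0.1105, 0.0, 0.0, 0.0, 0.0], 'view': [[-0.7755, -0.6311, 0.0183, 0.4533], [0.3133, -0.3596, 0.8789, -0.2345], [-0.5481, 0.6873, 0.4766, -0.8589], [0.0, 0.0, 0.0, 1.0]]}
top {'fovy': 45.874, 'cx': 325.4528, 'cy': 201.7425, 'dist': [-0.0515, 0.0, 0.0, 0.0, 0.0], 'view': [[0.0707, -0.9975, -0.0062, 0.0825], [0.9733, 0.0677, 0.2195, -0.527], [-0.2186, -0.0216, 0.9756, -1.1465], [0.0, 0.0, 0.0, 1.0]]}
{'time_s': 0.1, 'q': array([-1.52035590e+00,  1.81448957e-01,  1.60791796e+00, -5.49351658e-06,
        1.35378888e+00, -2.06301488e-01]), 'dq': array([-0.00065041, -0.00114889, -0.00394006,  0.000859  ,  0.00065492,
        0.00084342]), 'joint_efforts': array([ 9.08210695e-04, -4.45876729e+01, -3.52237880e+01, -2.89740183e-04,
        4.07515254e-03,  1.55343736e-05]), 'eef_pos': array([ 0.14599893, -0.55564231,  0.23047943]), 'eef_rot': array([-7.79404775e-04,  9.91771378e-01,  1.28019225e-01,  5.81726493e-05]), 'wrist_force': array([ 0.06275124, -0.17445899,  0.10339638]), 'torque': array([0.00424011, 0.00471295, 0.01172859]), 'grasp_force': 0.0, 'opening': 1.0011145510426085}
```

View pics/scene0.png

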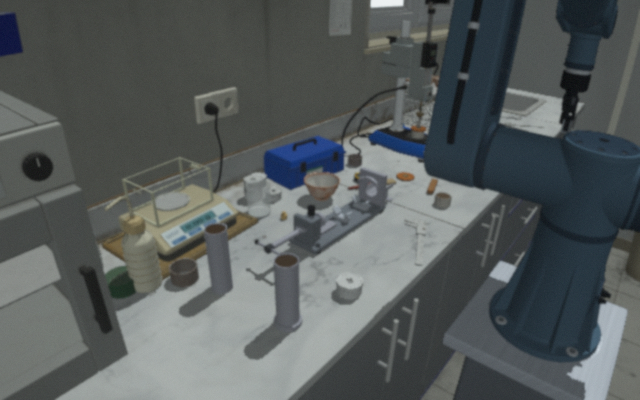

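View pics/top0.png

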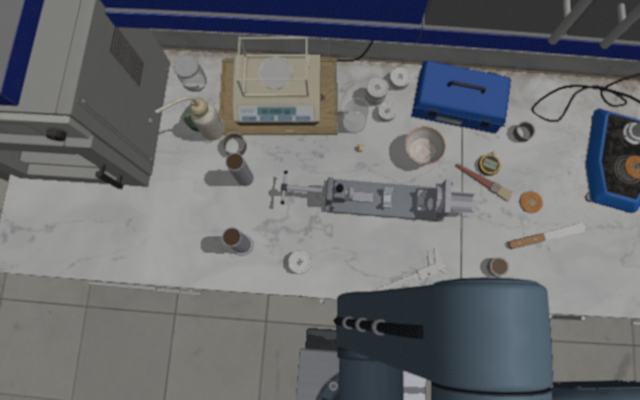

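The scene view shows two upright tubes, with tails at (287,261) and (216,230). The near one seems to flare at its foot, around (288,322). The top view shows tails at (233,237) and (235,161), the extruder bed from (325,195) to (440,200), the head plate at right and the knob at (340,187). I'll zoom in.

Run:
```python
import cv2
a=cv2.imread("pics/scene0.png")[160:340,195:395]; cv2.imwrite("pics/s1.png",cv2.resize(a,None,fx=3.3,fy=3.3,interpolation=cv2.INTER_CUBIC))
a=cv2.imread("pics/top0.png")[140:270,215:485]; cv2.imwrite("pics/t1.png",cv2.resize(a,None,fx=2.9,fy=2.9,interpolation=cv2.INTER_CUBIC))
```

```text
(no output)
```

View pics/s1.png

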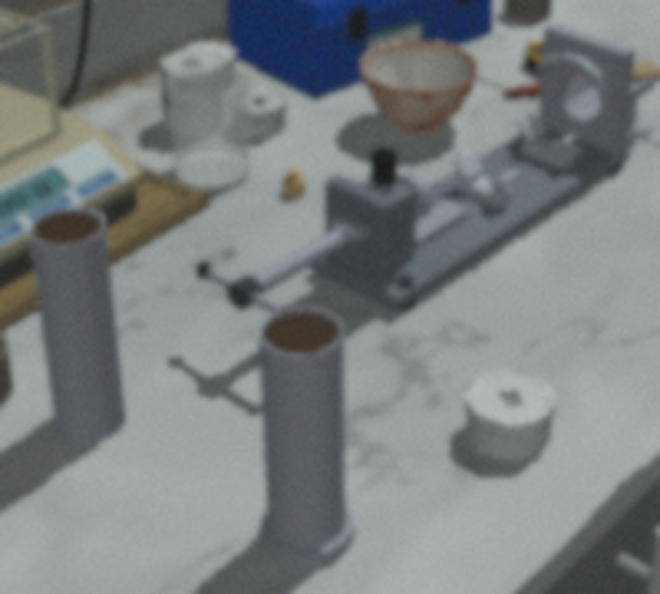

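View pics/t1.png

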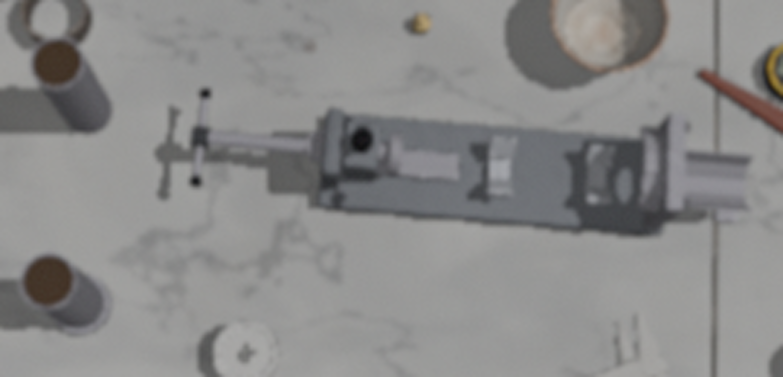

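The crops show a collar flare at the foot of the near tube: scene crop (340,540), top crop (75,330). The far tube has none. The knob is at scene crop (383,165) and top crop (361,138), and the head plate is near top crop (675,170).

```bash
cat > h.py <<'E'
import cv2, numpy as np
from bench import ctrl, vision, job
P={n:vision.camera_params(n) for n in("scene","top")}
def ray(n,uv):
    p=P[n]; f=200/np.tan(np.radians(p["fovy"])/2)
    K=np.array([[f,0,p["cx"]],[0,f,p["cy"]],[0,0,1]])
    x,y=cv2.undistortPoints(np.array([[uv]],float),K,np.array(p["dist"]))[0,0]
    V=np.array(p["view"]); R=V[:3,:3]; d=R.T@np.array([x,-y,-1.]); return -R.T@V[:3,3], d/np.linalg.norm(d)
def plane(n,uv,z):
    o,d=ray(n,uv); return o+d*(z-o[2])/d[2]
def tri(a,b):
    (o1,d1),(o2,d2)=ray("scene",a),ray("top",b)
    s=np.linalg.lstsq(np.c_[d1,-d2],o2-o1,rcond=None)[0]
    p,q=o1+s[0]*d1,o2+s[1]*d2; return (p+q)/2,np.linalg.norm(p-q)
def proj(n,X):
    p=P[n]; f=200/np.tan(np.radians(p["fovy"])/2); V=np.array(p["view"]); c=V[:3,:3]@X+V[:3,3]
    K=np.array([[f,0,p["cx"]],[0,f,p["cy"]],[0,0,1]])
    return cv2.projectPoints(np.array([[c[0],-c[1],-c[2]]]),np.zeros(3),np.zeros(3),K,np.array(p["dist"]))[0].ravel()
def blobs(img,mask,amin=20):
    n,l,s,c=cv2.connectedComponentsWithStats(mask.astype(np.uint8))
    return [(s[i,4],s[i,:4].tolist(),c[i].round(2).tolist()) for i in range(1,n) if s[i,4]>=amin]
E
python3 - <<'E'
from h import *
S,T=cv2.imread("pics/scene0.png"),cv2.imread("pics/top0.png")
def brown(i):
    i=i.astype(int); return (i[...,2]-i[...,0]>18)&(i[...,2]<140)
def black(i): return i.max(2)<45
for n,I,r in(("scene",S,(190,420,150,340)),("top",T,(210,480,140,270))):
    for nm,f in(("brown",brown),("black",black)):
        m=f(I); k=np.zeros_like(m); k[r[2]:r[3],r[0]:r[1]]=1
        print(n,nm,[b for b in blobs(I,m&k,12)])
# bed edge lines in top
g=cv2.GaussianBlur(cv2.cvtColor(T,cv2.COLOR_BGR2GRAY),(3,3),0); e=cv2.Canny(g,30,80); k=np.zeros_like(e); k[170:235,310:450]=1
L=cv2.HoughLinesP(e*k,1,np.pi/360,25,minLineLength=25,maxLineGap=6)
for l in L[:,0]: 
    a,b=plane("top",l[:2].astype(float),.018),plane("top",l[2:].astype(float),.018); d=a-b
    print(l,a[:2].round(4),b[:2].round(4),np.degrees(np.arctan2(-d[0]*np.sign(d[1]),abs(d[1]))).round(2))
E
```

```text
scene brown [(np.int32(316), [305, 173, 35, 28], [321.07, 187.88]), (np.int32(22), [354, 173, 5, 6], [356.32, 175.45]), (np.int32(86), [396, 173, 18, 8], [404.7, 177.1]), (np.int32(19), [387, 180, 9, 4], [390.42, 181.68]), (np.int32(23), [349, 185, 10, 4], [353.52, 186.96]), (np.int32(42), [190, 199, 24, 14], [201.71, 206.24]), (np.int32(388), [227, 211, 30, 28], [240.54, 223.6]), (np.int32(35), [281, 212, 6, 8], [283.26, 216.0]), (np.int32(79), [207, 226, 17, 7], [214.89, 228.66]), (np.int32(188), [190, 242, 16, 18], [197.63, 251.06]), (np.int32(66), [277, 257, 19, 9], [286.58, 260.68])]
scene black [(np.int32(19), [334, 153, 3, 7], [335.11, 156.26]), (np.int32(25), [301, 164, 5, 7], [302.84, 167.2]), (np.int32(45), [309, 206, 5, 10], [310.93, 210.2]), (np.int32(36), [190, 239, 14, 9], [195.97, 242.61])]
top brown [(np.int32(12), [405, 140, 2, 12], [405.17, 145.5]), (np.int32(42), [429, 140, 17, 24], [439.81, 153.4]), (np.int32(15), [357, 145, 5, 6], [358.4, 148.2]), (np.int32(27), [407, 153, 17, 12], [415.04, 160.19]), (np.int32(160), [228, 155, 14, 14], [234.27, 161.31]), (np.int32(129), [456, 164, 24, 18], [469.12, 172.12]), (np.int32(182), [224, 229, 15, 16], [231.18, 236.58])]
top black [(np.int32(39), [336, 185, 7, 7], [339.15, 187.97])]
[371 182 445 188] [0.5913 0.0029] [ 0.5885 -0.1946] -0.79
[321 211 435 221] [0.5034 0.13  ] [ 0.4974 -0.1697] -1.14
[311 187 349 194] [0.5665 0.1613] [0.5544 0.0594] -6.78
[316 185 390 196] [0.5729 0.1484] [ 0.5565 -0.0492] -4.75
[327 178 382 182] [0.5942 0.1206] [ 0.5933 -0.0264] -0.34
[352 199 383 202] [0.5414 0.0506] [ 0.5389 -0.0314] -1.7
[326 204 356 200] [0.5231 0.1182] [0.5394 0.04  ] 11.75
[445 216 445 185] [ 0.5126 -0.1958] [ 0.5968 -0.1945] -89.13
[411 205 448 212] [ 0.536  -0.1055] [ 0.5239 -0.2035] -7.04
[412 201 444 209] [ 0.547  -0.1078] [ 0.5312 -0.1928] -10.5
[412 200 440 204] [ 0.5497 -0.1077] [ 0.544 -0.182] -4.38
```

Run:
```python
from h import *
S,T=cv2.imread("pics/scene0.png"),cv2.imread("pics/top0.png")
print("tail",tri((286.58,260.68),(231.18,236.58)))
print("plain",tri((214.89,228.66),(234.27,161.31)))
print("knob",tri((310.93,210.2),(339.15,187.97)))
g=cv2.GaussianBlur(cv2.cvtColor(T,cv2.COLOR_BGR2GRAY),(3,3),0).astype(int)
for c in range(330,440,12): print(c,175,g[175:193,c].tolist(),203,g[203:227,c].tolist())
```

```text
tail (array([0.40083815, 0.32947204, 0.14743882]), np.float64(0.0026949193452312863))
plain (array([0.58414477, 0.34340757, 0.14734499]), np.float64(0.001203655442423768))
knob (array([0.5484261 , 0.08641099, 0.09528339]), np.float64(0.0017198365602282572))
330 175 [149, 140, 123, 110, 105, 104, 105, 105, 105, 106, 108, 109, 108, 108, 108, 108, 109, 111] 203 [59, 68, 77, 79, 73, 68, 67, 68, 77, 101, 130, 147, 152, 153, 152, 152, 152, 152, 152, 150, 146, 143, 143, 144]
342 175 [153, 153, 152, 146, 133, 118, 108, 102, 96, 82, 64, 49, 42, 42, 47, 59, 78, 96] 203 [95, 106, 109, 109, 109, 109, 109, 106, 97, 92, 106, 131, 148, 152, 153, 153, 153, 153, 153, 153, 153, 153, 153, 153]
354 175 [151, 151, 152, 152, 146, 134, 120, 112, 110, 110, 111, 112, 114, 116, 117, 119, 123, 130] 203 [110, 111, 111, 111, 111, 112, 112, 112, 108, 99, 93, 107, 133, 149, 154, 154, 154, 154, 154, 154, 154, 154, 154, 153]
366 175 [154, 155, 154, 154, 153, 148, 135, 121, 112, 110, 111, 111, 112, 112, 112, 112, 114, 120] 203 [110, 113, 113, 113, 113, 113, 114, 114, 114, 110, 101, 96, 111, 137, 154, 159, 159, 159, 1
[... 604 characters left out ...]
 114, 114, 114, 114, 114, 110, 100, 94, 107, 132, 149, 153, 153, 153, 153, 153, 152]
414 175 [152, 150, 146, 143, 140, 140, 143, 148, 149, 144, 131, 118, 111, 109, 108, 105, 97, 83] 203 [69, 70, 70, 70, 69, 69, 69, 69, 71, 75, 80, 87, 94, 95, 89, 82, 90, 114, 137, 150, 153, 153, 152, 152]
426 175 [153, 153, 153, 152, 152, 151, 151, 151, 151, 150, 144, 131, 111, 92, 82, 84, 88, 87] 203 [77, 78, 78, 78, 77, 76, 75, 72, 69, 69, 69, 69, 69, 68, 67, 68, 78, 104, 133, 150, 155, 156, 155, 155]
438 175 [148, 147, 148, 149, 150, 150, 148, 139, 121, 102, 96, 105, 114, 119, 121, 120, 121, 125] 203 [131, 127, 120, 109, 99, 91, 87, 84, 80, 72, 63, 58, 57, 58, 60, 63, 68, 81, 109, 136, 151, 154, 153, 152]
```

Run:
```python
import cv2
a=cv2.imread("pics/top0.png")[165:230,395:485]; cv2.imwrite("pics/t2.png",cv2.resize(a,None,fx=8,fy=8,interpolation=cv2.INTER_CUBIC))
a=cv2.imread("pics/scene0.png")[160:260,285:395]; cv2.imwrite("pics/s2.png",cv2.resize(a,None,fx=6,fy=6,interpolation=cv2.INTER_CUBIC))
```

```text
(no output)
```

View pics/t2.png

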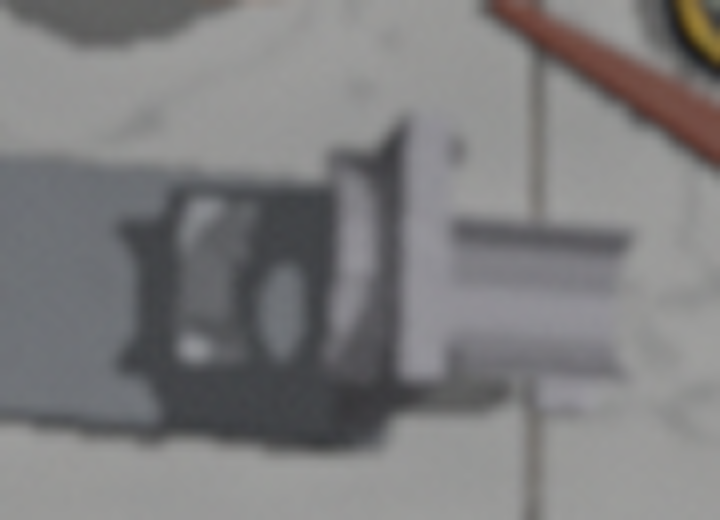

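View pics/s2.png

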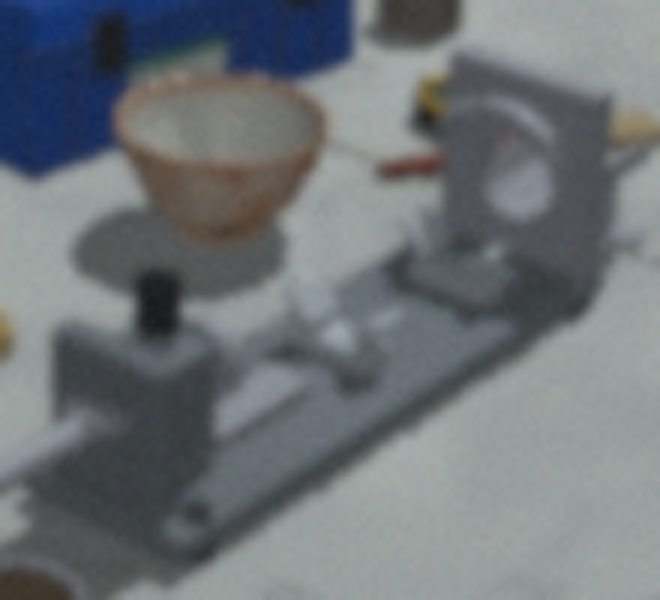

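The top crop shows the inner top edge of the head plate running from (405,120) to (398,378), with the lip arch to its left. The scene crop shows the plate's inner top corners near (453,58) and (611,103), and the knob at (158,302).

Run:
```python
from h import *
t=lambda x,y:(x/8+395-.44,y/8+165-.44); s=lambda x,y:(x/6+285-.42,y/6+160-.42)
for a,b in((s(453,58),t(405,120)),(s(611,103),t(398,378))): print(tri(a,b),plane("top",b,.112))
far=[(354,180.1),(366,181.2),(378,182.15),(390,183.0),(402,183.6)]
near=[(342,211.1),(354,212),(366,212.9),(378,213.9),(390,214.9),(402,215.8)]
bot=[(342,213.8),(354,214.7),(366,215.6),(378,216.5),(390,217.6),(402,218.7)]
for e,z in((far,.018),(near,.018),(bot,0)):
    X=np.array([plane("top",p,z) for p in e]); print(np.polyfit(X[:,1],X[:,0],1).round(4))
# knob top face / foot guesses
for z in(.084,.096,.108): print(z,plane("top",(339.15,187.97),z),plane("scene",(310.93,210.2),z))
for z in (.14,.147,.15): print(z,plane("top",(231.18,236.58),z),plane("scene",(286.58,260.68),z))
```

```text
(array([ 0.58516252, -0.1741795 ,  0.10674792]), np.float64(0.0017847757787197581)) [ 0.58443172 -0.17252711  0.112     ]
(array([ 0.50024252, -0.173696  ,  0.10978821]), np.float64(0.007291548396679049)) [ 0.50306257 -0.17160041  0.112     ]
[0.0062 0.5927]
[0.0112 0.5062]
[0.0133 0.5026]
0.084 [0.55207313 0.08680991 0.084     ] [0.56059407 0.07063596 0.084     ]
0.096 [0.54899092 0.08687583 0.096     ] [0.54668602 0.08718278 0.096     ]
0.108 [0.54590871 0.08694174 0.108     ] [0.53277796 0.10372959 0.108     ]
0.14 [0.40295874 0.33190008 0.14      ] [0.40666127 0.32154977 0.14      ]
0.147 [0.4020223  0.33037331 0.147     ] [0.3998821  0.32859971 0.147     ]
0.15 [0.40162096 0.32971898 0.15      ] [0.39697674 0.33162111 0.15      ]
```

```bash
cat >> h.py <<'E'
from scipy.spatial.transform import Rotation as Ro
def tool(az,delta):  # heading az, delta below horizontal (pi/2 = down)
    h=np.array([np.cos(az),np.sin(az),0]); u=np.array([0,0,1.])
    z=np.cos(delta)*h-np.sin(delta)*u; x=np.sin(delta)*h+np.cos(delta)*u
    return Ro.from_matrix(np.c_[x,np.cross(z,x),z])
def go(*targets):
    o=ctrl.get_obs(); p=o["eef_pos"]; q=o["eef_rot"]; R=Ro.from_quat([q[1],q[2],q[3],q[0]])
    for t,Rt in targets:
        d=R.inv().apply(np.array(t)-p); r=(R.inv()*Rt).as_rotvec()
        print(d.round(4).tolist(),r.round(4).tolist(),"rows>=%.1f"%max(np.linalg.norm(d)/.0625,np.linalg.norm(r)/.188))
E
python3 - <<'E'
from h import *
D=np.pi/2
go(([.40,-.35,.30],tool(.257,D)),([.48,0,.30],tool(.257,D)))
print(plane("top",(298,262),.02))
E
```

```text
[0.2979, -0.1345, -0.0692] [-0.0015, -0.0003, -0.0003] rows>=5.3
[0.4642, -0.4527, -0.0687] [-0.0015, -0.0003, -0.0003] rows>=10.4
[0.3657724  0.17907272 0.02      ]
```

```bash
python3 jog.py '[[0.3,-0.135,-0.07,0,0,0,1],[0.3,-0.135,-0.07,0,0,0,1],[0.3,-0.135,-0.07,0,0,0,1],[0.3,-0.135,-0.07,0,0,0,1],[0.3,-0.135,-0.07,0,0,0,1],[0.465,-0.453,-0.07,0,0,0,1],[0.465,-0.453,-0.07,0,0,0,1],[0.465,-0.453,-0.07,0,0,0,1],[0.465,-0.453,-0.07,0,0,0,1],[0.465,-0.453,-0.07,0,0,0,1]]'
python3 - <<'E'
from h import *
h=np.array([np.cos(.455),np.sin(.455),0]); t=np.array([.400,.330,0]); d=np.radians(30)
g=t+[0,0,.089]+.019*(np.cos(d)*h-np.sin(d)*np.array([0,0,1]))
print(g)
go((g-.13*h+[0,0,.12],tool(.455,d)),(g-.13*h,tool(.455,d)))
E
```

```text
time_s: 1.35
eef_pos: [0.4642, -0.0601, 0.3003]
eef_rot: [0.0, 0.992, 0.128, 0.0]
wrist_force: [0.8, 0.7, -0.3]
opening: 1.002
grasp_force: 0.0
[0.41478042 0.33723113 0.0795    ]
[-0.0745, -0.3712, 0.1008] [0.1039, 1.0435, -0.1799] rows>=6.3
[-0.0745, -0.3712, 0.2208] [0.1039, 1.0435, -0.1799] rows>=7.0
```

```bash
python3 jog.py '[[-0.075,-0.37,0.1,0.104,1.043,-0.18,1],[-0.075,-0.37,0.1,0.104,1.043,-0.18,1],[-0.075,-0.37,0.1,0.104,1.043,-0.18,1],[-0.075,-0.37,0.1,0.104,1.043,-0.18,1],[-0.075,-0.37,0.1,0.104,1.043,-0.18,1],[-0.075,-0.37,0.1,0.104,1.043,-0.18,1],[-0.075,-0.37,0.1,0.104,1.043,-0.18,1],[-0.075,-0.37,0.1,0.104,1.043,-0.18,1],[-0.075,-0.37,0.1,0.104,1.043,-0.18,1]]'
python3 - <<'E'
from h import *
d=np.radians(30)
h=np.array([np.cos(.455),np.sin(.455),0]); g=np.array([.41478,.33723,.0795]);print(g-.13*h+[0,0,.12],ctrl.get_obs()["q"].round(3))
go((g-.13*h,tool(.455,d)),(g,tool(.455,d)))
E
```

```text
time_s: 2.48
eef_pos: [0.3068, 0.3022, 0.2713]
eef_rot: [-0.103, 0.857, 0.196, 0.466]
wrist_force: [0.2, -0.9, -0.6]
opening: 1.0
grasp_force: 0.0
[0.29800607 0.2800999  0.1995    ] [ 0.602 -0.894  2.578 -0.29   0.486  1.908]
[-0.1705, 0.0148, 0.0899] [0.0106, 0.0523, 0.0018] rows>=3.1
[-0.0997, 0.0137, 0.1989] [0.0106, 0.0523, 0.0018] rows>=3.6
```

```bash
cat >> h.py <<'E'
from scipy.optimize import least_squares
def fk(q,k):
    a,b,L,d1,off,e=k
    Z=lambda t:Ro.from_rotvec([0,0,t]); Y=lambda t:Ro.from_rotvec([0,t,0])
    R=Z(q[0]); p=np.array([0,0,d1])+R.apply([0,off,0])
    R=R*Y(q[1]); p=p+R.apply([0,0,a]); R=R*Y(q[2]); p=p+R.apply([e,0,b])
    R=R*Z(q[3])*Y(q[4]); p=p+R.apply([0,0,L]); return p,R*Z(q[5]+np.pi/2)
E
python3 - <<'E'
from h import *
o=ctrl.get_obs(); q=o["eef_rot"]
data=[([-1.52036,.181449,1.607918,0,1.353789,-.206301],[.145999,-.555642,.230479]),(o["q"],o["eef_pos"])]
f=lambda k:np.concatenate([fk(a,k)[0]-b for a,b in data]+[.001*(k-np.array([.4,.4,.25,.3,.118,0]))])
s=least_squares(f,[.4,.4,.25,.3,.118,0]); print(s.x.round(4),s.fun.round(4)[:6])
R=fk(o["q"],s.x)[1]; print(R.as_quat()[[3,0,1,2]].round(3),q.round(3), o["q"].round(3))
E
```

```text
[0.4381 0.5144 0.3188 0.313  0.1178 0.0851] [-0. -0. -0. -0.  0.  0.]
[-0.103  0.857  0.196  0.466] [-0.103  0.857  0.196  0.466] [ 0.602 -0.894  2.578 -0.29   0.486  1.908]
```

Run:
```python
from h import *
go(([.42,.15,.30],tool(1.45,np.radians(50))))
```

```text
[0.0428, 0.1864, 0.0155] [0.7581, -0.2678, -0.662] rows>=5.5
```

```bash
python3 jog.py '[[0.043,0.186,0.015,0.758,-0.268,-0.662,1],[0.043,0.186,0.015,0.758,-0.268,-0.662,1],[0.043,0.186,0.015,0.758,-0.268,-0.662,1],[0.043,0.186,0.015,0.758,-0.268,-0.662,1],[0.043,0.186,0.015,0.758,-0.268,-0.662,1],[0.043,0.186,0.015,0.758,-0.268,-0.662,1],[0.043,0.186,0.015,0.758,-0.268,-0.662,1],[0.043,0.186,0.015,0.758,-0.268,-0.662,1]]'
cat >> h.py <<'E'
lo=np.array([-2.99,-.89,.3,-1.14,0,-3.12]); hi=np.array([2.99,2.07,2.58,4.28,2.63,3.12])
def ik(p,R,k,q0):
    f=lambda q:(lambda P,Q:np.r_[(P-p)*5,(Q.inv()*R).as_rotvec()])(*fk(q,k))
    return min((least_squares(f,np.clip(s,lo+.01,hi-.01),bounds=(lo,hi)) for s in (q0,[.2,-.3,1.9,1.5,1,0],[.2,0,1.7,1,1,1])),key=lambda s:s.cost)
E
python3 - <<'E'
from h import *
o=ctrl.get_obs()
data=[([-1.52036,.181449,1.607918,0,1.353789,-.206301],[.145999,-.555642,.230479]),([.602,-.894,2.578,-.29,.486,1.908],[.3068,.3022,.2713]),(o["q"],o["eef_pos"])]
f=lambda k:np.concatenate([fk(a,k)[0]-b for a,b in data]+[.001*(k-np.array([.4,.4,.25,.3,.118,0]))])
s=least_squares(f,[.4,.4,.25,.3,.118,0]); k=s.x; print(k.round(4),s.fun.round(4)[:9],o["q"].round(3))
for az in (.455,.8,1.1,1.35,1.57):
  for d in (20,30,40):
    dd=np.radians(d); R=tool(az,dd); h=np.array([np.cos(az),np.sin(az),0])
    for nm,b in(("g",0),("pre",.13)):
        p=np.array([.4,.33,.09])+R.apply([0,0,.019])-b*h; r=ik(p,R,k,o["q"]); print(az,d,nm,r.cost.round(6),r.x.round(2))
E
```

```text
time_s: 3.48
eef_pos: [0.423, 0.1456, 0.3023]
eef_rot: [-0.183, 0.78, 0.526, 0.286]
wrist_force: [-0.0, 0.5, -0.6]
opening: 0.998
grasp_force: 0.0
[0.4376 0.5134 0.3189 0.3087 0.1178 0.0803] [ 0.      0.     -0.      0.     -0.0001 -0.      0.0001 -0.      0.    ] [-0.47  -0.396  2.135  0.695  1.482 -0.178]
0.455 20 g 0.0 [ 0.47  0.41  2.48  3.16  0.97 -1.57]
0.455 20 pre 0.114272 [ 0.49 -0.25  2.58  0.59  0.    1.  ]
0.455 30 g 0.0 [ 0.47  0.21  2.47  3.16  0.59 -1.58]
0.455 30 pre 0.04899 [ 0.62 -0.27  2.58 -1.14  0.19  2.83]
0.455 40 g 0.0 [ 0.47  0.09  2.42  3.17  0.24 -1.6 ]
0.455 40 pre 0.014515 [ 0.62 -0.24  2.58 -1.14  0.19  2.83]
0.8 20 g 0.0 [ 0.05  0.4   2.51  2.32  1.06 -1.39]
0.8 20 pre 0.029654 [-0.9   0.91  2.58  1.4   1.31 -1.89]
0.8 30 g 0.0 [ 0.11  0.2   2.5   2.19  0.74 -1.15]
0.8 30 pre 0.04677 [-0.53  0.21  2.58  1.35  1.1  -1.04]
0.8 40 g 0.0 [ 0.19  0.07  2.45  1.85  0.48 -0.74]
0.8 40 pre 0.027469 [-0.16 -0.23  2.58  1.06  0.76 -0.23]
1.1 20 g 0.0 [-0.15  0.43  2.41  1.77  1.14 -1.26]
1.1 20 pre 0.0 [-0.75  0.4   2.57  1.24  1.28 -1.39]
1.1 30 g 0.0 [-0.07  0.25  2.41  1.66  0.93 -1.01]
1.1 30 pre 0.000145 [-0.62  0.15  2.58  1.2   1.16 -1.12]
1.1 40 g 0.0 [ 0.02  0.13  2.37  1.44  0.75 -0.69]
1.1 40 pre 1.2e-05 [-0.48 -0.07  2.58  1.1   1.03 -0.81]
1.35 20 g 0.0 [-0.19  0.48  2.27  1.46  1.24 -1.16]
1.35 20 pre 0.0 [-0.61  0.45  2.33  1.09  1.37 -1.24]
1.35 30 g 0.0 [-0.12  0.33  2.28  1.36  1.08 -0.96]
1.35 30 pre 0.0 [-0.54  0.28  2.36  1.05  1.26 -1.07]
1.35 40 g 0.0 [-0.03  0.21  2.26  1.21  0.94 -0.72]
1.35 40 pre 0.0 [-0.44  0.13  2.37  0.97  1.14 -0.87]
1.57 20 g 0.0 [-0.18  0.53  2.14  1.25  1.34 -1.09]
1.57 20 pre 0.0 [-0.49  0.54  2.12  0.98  1.47 -1.15]
1.57 30 g 0.0 [-0.12  0.4   2.15  1.17  1.2  -0.94]
1.57 30 pre 0.0 [-0.44  0.4   2.16  0.93  1.36 -1.03]
1.57 40 g 0.0 [-0.04  0.29  2.15  1.05  1.08 -0.76]
1.57 40 pre 0.0 [-0.37  0.27  2.18  0.85  1.25 -0.9 ]
```

Run:
```python
from h import *
k=np.array([0.4376,0.5134,0.3189,0.3087,0.1178,0.0803]); o=ctrl.get_obs(); D=np.radians
for th in (90,60,30,15,0):
    R=tool(1.557,D(25+90-th)); p=np.array([.5455,-.083,.058+.15*(th>0)])+R.apply([0,0,.019]); r=ik(p,R,k,o["q"]); print(th,r.cost.round(6),r.x.round(2))
R=tool(1.57,D(25)); g=np.array([.4005,.330,.089])+R.apply([0,0,.019]); print(g); go((g-[0,.13,0],R),(g,R))
for b in(0,.13): print(ik(g-[0,b,0],R,k,o["q"]).x.round(2))
```

```text
90 0.0 [-0.76  0.59  1.54  0.77  1.88 -0.86]
60 0.0 [-0.64  0.33  1.62  0.48  1.57 -0.72]
30 0.0 [-0.41  0.18  1.7   0.08  1.3  -0.42]
15 0.0 [-0.27  0.16  1.72 -0.18  1.21 -0.2 ]
0 0.0 [-0.14  0.42  1.81 -0.55  0.93  0.21]
[0.40051371 0.34721984 0.08097025]
[-0.0966, -0.0513, 0.2066] [0.3197, 0.4384, -0.2279] rows>=3.7
[-0.0036, -0.1007, 0.2829] [0.3197, 0.4384, -0.2279] rows>=4.8
[-0.15  0.47  2.15  1.22  1.27 -1.02]
[-0.47  0.47  2.14  0.96  1.41 -1.1 ]
```

```bash
python3 jog.py '[[-0.097,-0.051,0.207,0.32,0.438,-0.228,1],[-0.097,-0.051,0.207,0.32,0.438,-0.228,1],[-0.097,-0.051,0.207,0.32,0.438,-0.228,1],[-0.097,-0.051,0.207,0.32,0.438,-0.228,1],[-0.097,-0.051,0.207,0.32,0.438,-0.228,1],[-0.097,-0.051,0.207,0.32,0.438,-0.228,1],[-0.097,-0.051,0.207,0.32,0.438,-0.228,1]]'
python3 - <<'E'
from h import *
R=tool(1.57,np.radians(25)); go(([.4007,.3472,.081],R))
E
```

```text
time_s: 4.35
eef_pos: [0.4004, 0.2189, 0.0819]
eef_rot: [-0.377, 0.597, 0.598, 0.381]
wrist_force: [0.2, 0.2, 0.4]
opening: 0.999
grasp_force: 0.0
[0.0539, 0.0, 0.1164] [0.0033, 0.0043, 0.0041] rows>=2.1
```

```bash
python3 jog.py '[[0.014,0,0.029,0.003,0.004,0.004,1],[0.027,0,0.058,0.003,0.004,0.004,1],[0.041,0,0.087,0.003,0.004,0.004,1],[0.054,0,0.116,0.003,0.004,0.004,1],[0.054,0,0.116,0.003,0.004,0.004,1]]'
python3 - <<'E'
from h import *
a=vision.camera("top")[120:300,180:380]; b=vision.camera("scene")[180:360,200:400]
cv2.imwrite("pics/g.png",cv2.resize(np.hstack([a,b]),None,fx=2,fy=2,interpolation=cv2.INTER_CUBIC))
E
```

```text
time_s: 4.97
eef_pos: [0.3995, 0.3492, 0.0829]
eef_rot: [-0.381, 0.595, 0.597, 0.381]
wrist_force: [-0.2, 0.3, 1.0]
opening: 0.999
grasp_force: 0.0
```

View pics/g.png

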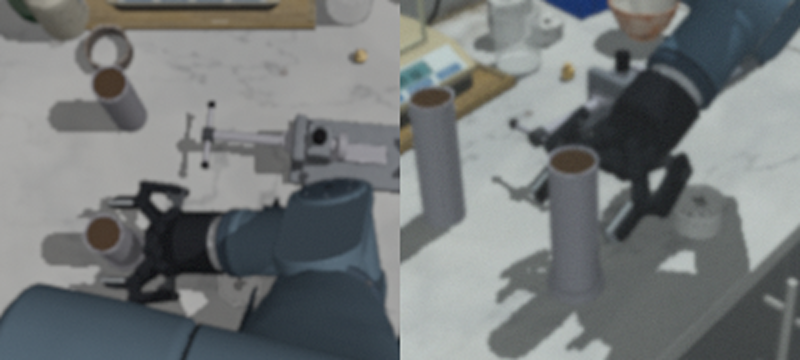

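The tube stands between the open fingers: crop tail at (103,235), fingers at (135,195) and (135,295). Next I close on it.

```bash
python3 jog.py '[[0,0,0,0,0,0,0.4],[0,0,0,0,0,0,0.2],[0,0,0,0,0,0,0],[0,0,0,0,0,0,0],[0,0,0,0,0,0,0],[0,0,0,0,0,0,0],[0,0,0,0,0,0,0],[0,0,0,0,0,0,0]]'
```

```text
time_s: 6.08
eef_pos: [0.3994, 0.3477, 0.0794]
eef_rot: [-0.383, 0.597, 0.593, 0.38]
wrist_force: [1.4, -3.1, 5.9]
opening: 0.517
grasp_force: 60.2
```

```bash
python3 - <<'E'
from h import *
o=ctrl.get_obs(); q=o["eef_rot"]; R=Ro.from_quat([q[1],q[2],q[3],q[0]])
np.savez("grip.npz",c=R.inv().apply(np.array([.4,.33,0])-o["eef_pos"]),a=R.inv().apply([0,0,1.]))
print(dict(np.load("grip.npz"))); print(R.inv().apply([0,0,.2]))
E
python3 jog.py '[[0.03,0,-0.014,0,0,0,0],[0.07,0,-0.033,0,0,0,0],[0.11,0,-0.052,0,0,0,0],[0.145,0,-0.068,0,0,0,0],[0.181,0,-0.0845,0,0,0,0],[0.181,0,-0.0845,0,0,0,0]]'
python3 - <<'E'
from h import *
S,T=vision.camera("scene"),vision.camera("top")
def brown(i):
    i=i.astype(int); return (i[...,2]-i[...,0]>18)&(i[...,2]<140)
o=ctrl.get_obs(); q=o["eef_rot"]; R=Ro.from_quat([q[1],q[2],q[3],q[0]]); G=np.load("grip.npz")
tail=o["eef_pos"]+R.apply(G["c"]+.15*G["a"]); print("pred",tail)
c=[]
for n,I in(("scene",S),("top",T)):
    u=proj(n,tail); m=brown(I); k=np.zeros_like(m); k[max(0,int(u[1])-18):int(u[1])+18,int(u[0])-18:int(u[0])+18]=1
    b=max(blobs(I,m&k,8)); print(n,u,b); c.append(b[2])
print(tri(*c))
go((o["eef_pos"]+[0,0,0],tool(1.557,np.radians(25))))
E
```

```text
{'c': array([-0.07951092,  0.00121784,  0.01704317]), 'a': array([ 0.90848996, -0.00715274, -0.41784547])}
[ 0.18169799 -0.00143055 -0.08356909]
time_s: 6.82
eef_pos: [0.4004, 0.3469, 0.2797]
eef_rot: [-0.382, 0.597, 0.595, 0.38]
wrist_force: [0.1, -0.2, -4.7]
opening: 0.52
grasp_force: 62.0
pred [0.39980547 0.32944772 0.34744475]
scene [283.79108899 156.6101132 ] (np.int32(107), [273, 153, 22, 7], [283.57, 156.13])
top [210.53067118 222.29242082] (np.int32(281), [201, 214, 19, 19], [209.72, 222.66])
(array([0.39889182, 0.33065518, 0.34881751]), np.float64(0.0003149726695170538))
[0.0, 0.0, 0.0] [-0.0162, -0.002, -0.0032] rows>=0.1
```

```bash
cat >> h.py <<'E'
SEAT=np.array([.545,-.172,.058]); EY=np.array([.012,1,0])/np.hypot(.012,1); AZ=np.arctan2(EY[1],EY[0])
def place(y,z,th):  # collar face centre (mm) in the seat frame, tail-up tilt in deg -> tool target
    G=np.load("grip.npz"); th=np.radians(th); a=np.cos(th)*EY+np.array([0,0,np.sin(th)])
    xa=np.cross(EY,[0,0,1]); Wm=np.c_[xa,a,np.cross(xa,a)]     # world frame of tube
    ga=G["a"]; gy=np.array([0,1.,0]); gy=gy-ga*(gy@ga); gy/=np.linalg.norm(gy)  # close axis ~ world +x side
    Gm=np.c_[gy,ga,np.cross(gy,ga)]; R=Ro.from_matrix(Wm@Gm.T)
    return SEAT+y/1e3*EY+np.array([0,0,z/1e3])-R.apply(G["c"]),R
def where():
    G=np.load("grip.npz"); o=ctrl.get_obs(); q=o["eef_rot"]; R=Ro.from_quat([q[1],q[2],q[3],q[0]])
    C=o["eef_pos"]+R.apply(G["c"])-SEAT; a=R.apply(G["a"]); xa=np.cross(EY,[0,0,1])
    print("collar x,y,z mm",(np.array([C@xa,C@EY,C[2]])*1e3).round(1),"tilt",np.degrees(np.arcsin(a[2])).round(1),"yaw",np.degrees(np.arctan2(a@xa,a@EY)).round(2),"F",o["wrist_force"].round(1),o["q"].round(2))
E
python3 - <<'E'
from h import *
where(); print(place(70,110,15)[0]); go(place(70,110,15))
E
```

```text
collar x,y,z mm [-151.6  499.2  139.4] tilt 89.8 yaw 38.26 F [-0.1  0.1 -4.5] [-0.15 -0.02  2.14  1.12  1.47 -0.55]
[ 0.54616477 -0.02075089  0.17140547]
[-0.249, 0.1484, -0.2898] [-0.0167, -1.3057, 0.0136] rows>=6.9
```

```bash
python3 jog.py '[[-0.249,0.148,-0.29,-0.017,-1.306,0.014,0],[-0.249,0.148,-0.29,-0.017,-1.306,0.014,0],[-0.249,0.148,-0.29,-0.017,-1.306,0.014,0],[-0.249,0.148,-0.29,-0.017,-1.306,0.014,0],[-0.249,0.148,-0.29,-0.017,-1.306,0.014,0],[-0.249,0.148,-0.29,-0.017,-1.306,0.014,0],[-0.249,0.148,-0.29,-0.017,-1.306,0.014,0],[-0.249,0.148,-0.29,-0.017,-1.306,0.014,0],[-0.249,0.148,-0.29,-0.017,-1.306,0.014,0],[-0.249,0.148,-0.29,-0.017,-1.306,0.014,0]]'
python3 - <<'E'
from h import *
where(); go(place(68,19.5,15))
E
```

```text
time_s: 8.18
eef_pos: [0.546, -0.0202, 0.1723]
eef_rot: [0.057, 0.712, 0.698, -0.06]
wrist_force: [0.6, 0.1, -3.9]
opening: 0.519
grasp_force: 63.2
collar x,y,z mm [ -0.2  70.6 110.6] tilt 15.2 yaw 0.05 F [ 0.6  0.1 -3.9] [-0.16  0.19  1.73 -0.18  1.2  -0.08]
[0.0125, 0.0003, 0.0906] [0.0002, -0.0038, -0.001] rows>=1.5
```

```bash
python3 jog.py '[[0.003,0,0.02,0,-0.004,0,0],[0.006,0,0.045,0,-0.004,0,0],[0.009,0,0.065,0,-0.004,0,0],[0.0095,0,0.07,0,-0.004,0,0],[0.0095,0,0.07,0,-0.004,0,0]]'
python3 - <<'E'
from h import *
where(); S,T=vision.camera("scene"),vision.camera("top")
a=T[150:250,310:470]; b=S[150:250,270:430]
cv2.imwrite("pics/i.png",cv2.resize(np.vstack([a,b]),None,fx=3,fy=3,interpolation=cv2.INTER_CUBIC))
for n in("top","scene"): print(n,proj(n,SEAT+.068*EY+[0,0,.04]).round(1), proj(n,SEAT+[0,0,.037]+.018*EY).round(1))
E
```

```text
time_s: 8.8
eef_pos: [0.5467, -0.0229, 0.1026]
eef_rot: [0.06, 0.711, 0.697, -0.061]
wrist_force: [0.4, 1.1, -4.2]
opening: 0.518
grasp_force: 63.2
collar x,y,z mm [ 0.5 67.8 41.3] tilt 14.9 yaw 0.03 F [ 0.4  1.1 -4.2] [-0.16  0.28  1.78 -0.19  1.07 -0.05]
top [416.  194.2] [435.9 196.1]
scene [356.8 183.8] [367.2 179. ]
```

View pics/i.png

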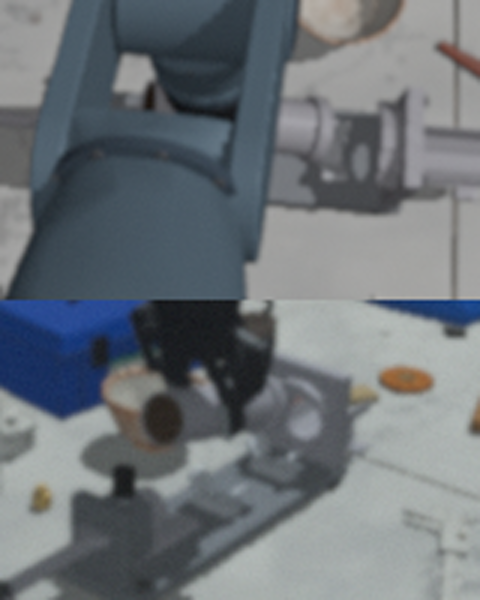

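The top half shows the collar at about crop (325,97–167), in line with the lip arch at (390,95–185). The scene half shows the tail at (163,418) and the tube tilted over the saddles, still clear. I'll go on with the insertion.

Run:
```python
from h import *
G=np.load("grip.npz"); o=ctrl.get_obs(); q=o["eef_rot"]; R=Ro.from_quat([q[1],q[2],q[3],q[0]])
print("tail px pred",proj("scene",o["eef_pos"]+R.apply(G["c"]+.15*G["a"])))
go(place(68,20,15),place(30,9.5,15),place(20,6.7,15),place(10,4,15))
```

```text
tail px pred [322.74355699 187.68754807]
[0.004, -0.0013, 0.0216] [0.0033, 0.0024, -0.0013] rows>=0.4
[-0.0317, -0.001, 0.0384] [0.0033, 0.0024, -0.0013] rows>=0.8
[-0.0411, -0.0009, 0.0429] [0.0033, 0.0024, -0.0013] rows>=1.0
[-0.0505, -0.0009, 0.0473] [0.0033, 0.0024, -0.0013] rows>=1.1
```

```bash
python3 jog.py '[[0.002,-0.001,0.011,0,0,0,0],[0.004,-0.001,0.0216,0,0,0,0],[-0.008,-0.001,0.027,0,0,0,0],[-0.02,-0.001,0.033,0,0,0,0],[-0.0317,-0.001,0.0384,0,0,0,0],[-0.0317,-0.001,0.0384,0,0,0,0]]'
python3 - <<'E'
from h import *
where(); go(place(20,6.7,15),place(10,4,15))
E
```

```text
time_s: 9.65
eef_pos: [0.5447, -0.0619, 0.0695]
eef_rot: [0.06, 0.712, 0.697, -0.061]
wrist_force: [0.2, -0.5, -4.6]
opening: 0.52
grasp_force: 63.3
collar x,y,z mm [-1.1 28.8  8.3] tilt 14.9 yaw 0.13 F [ 0.2 -0.5 -4.6] [-0.23  0.33  1.8  -0.2   0.99 -0.1 ]
[-0.0084, 0.001, 0.0029] [0.001, 0.0024, -0.0028] rows>=0.1
[-0.0178, 0.0011, 0.0073] [0.001, 0.0024, -0.0028] rows>=0.3
```

```bash
python3 jog.py '[[-0.004,0.001,0.0015,0,0,0,0],[-0.0084,0.001,0.0029,0,0,0,0],[-0.013,0.001,0.005,0,0,0,0],[-0.0178,0.001,0.0073,0,0,0,0],[-0.0178,0.001,0.0073,0,0,0,0]]'
python3 - <<'E'
from h import *
where(); go(place(9,3,10),place(7,1.5,5),place(5,1,1))
E
```

```text
time_s: 10.28
eef_pos: [0.5454, -0.0797, 0.0654]
eef_rot: [0.06, 0.711, 0.697, -0.061]
wrist_force: [0.4, 1.3, -4.3]
opening: 0.518
grasp_force: 63.4
collar x,y,z mm [-0.2 11.   4.2] tilt 14.9 yaw 0.04 F [ 0.4  1.3 -4.3] [-0.26  0.34  1.8  -0.2   0.98 -0.13]
[-0.0006, 0.0001, 0.0083] [0.0005, -0.0849, -0.0011] rows>=0.5
[-0.0017, 0.0001, 0.0172] [-0.0001, -0.1722, -0.0009] rows>=0.9
[-0.0036, 0.0002, 0.0237] [-0.0006, -0.242, -0.0007] rows>=1.3
```

Still no contact. I'm lowering the tail gently.

```bash
python3 jog.py '[[0,0,0.004,0,-0.042,0,0],[-0.0006,0,0.0083,0,-0.085,0,0],[-0.001,0,0.0128,0,-0.128,0,0],[-0.0017,0,0.0172,0,-0.172,0,0],[-0.0026,0,0.0205,0,-0.207,0,0],[-0.0036,0,0.0237,0,-0.242,0,0],[-0.0036,0,0.0237,0,-0.242,0,0]]'
python3 - <<'E'
from h import *
where(); go(place(5,0,0),place(5,-1.5,0))
E
```

```text
time_s: 11.15
eef_pos: [0.5452, -0.0866, 0.0426]
eef_rot: [0.143, 0.698, 0.686, -0.147]
wrist_force: [-1.4, -0.0, -2.4]
opening: 0.52
grasp_force: 63.2
collar x,y,z mm [-0.2  5.7  1. ] tilt 1.0 yaw -0.01 F [-1.4 -0.  -2.4] [-0.14  0.42  1.8  -0.52  0.94  0.19]
[0.0, 0.0002, 0.0026] [-0.0009, -0.0175, 0.0006] rows>=0.1
[0.0006, 0.0002, 0.004] [-0.0009, -0.0175, 0.0006] rows>=0.1
```

```bash
python3 jog.py '[[0,0,0.0013,0,-0.009,0,0],[0,0,0.0026,0,-0.0175,0,0],[0,0,0.0026,0,-0.0175,0,0]]'
python3 - <<'E'
from h import *
where(); S,T=vision.camera("scene"),vision.camera("top")
a=T[150:250,310:470]; b=S[150:250,270:430]
cv2.imwrite("pics/j.png",cv2.resize(np.vstack([a,b]),None,fx=3,fy=3,interpolation=cv2.INTER_CUBIC))
E
```

```text
time_s: 11.52
eef_pos: [0.5456, -0.0874, 0.0421]
eef_rot: [0.15, 0.698, 0.683, -0.152]
wrist_force: [-6.5, 8.1, 11.8]
opening: 0.525
grasp_force: 64.3
collar x,y,z mm [0.1 5.2 1.8] tilt 0.0 yaw 0.13 F [-6.5  8.1 11.8] [-0.13  0.43  1.8  -0.54  0.94  0.22]
```

View pics/j.png

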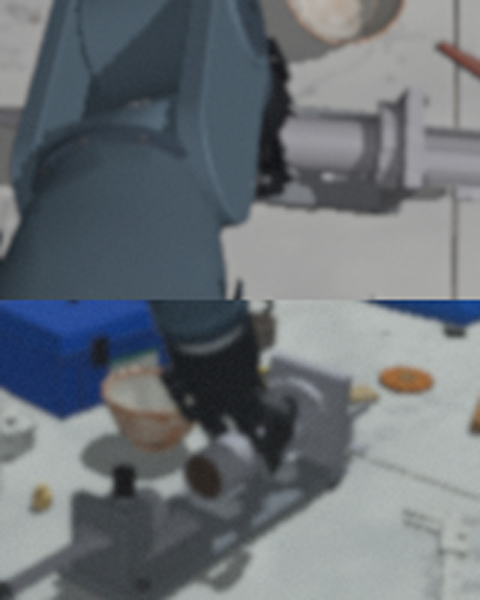

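The tube lies in the saddles with the collar end under the lip: top crop (380,145), tail in scene crop (205,475). Contact force is +12 N. I'll relieve it slightly, open and back out.

```bash
python3 jog.py '[[0,0,-0.0015,0,0,0,0],[0,0,-0.0015,0,0,0,0],[0,0,-0.0015,0,0,0,0.6],[0,0,-0.0015,0,0,0,0.7],[0,0,-0.0015,0,0,0,0.85],[0,0,-0.0015,0,0,0,1],[0,0,-0.0015,0,0,0,1],[0,0,-0.0015,0,0,0,1]]'
python3 - <<'E'
from h import *
where(); o=ctrl.get_obs(); q=o["eef_rot"]; R=Ro.from_quat([q[1],q[2],q[3],q[0]]); print(R.as_matrix().round(3))
E
```

```text
time_s: 12.62
eef_pos: [0.5453, -0.0874, 0.0418]
eef_rot: [0.15, 0.697, 0.684, -0.153]
wrist_force: [1.0, -0.9, -0.5]
opening: 1.001
grasp_force: 0.0
collar x,y,z mm [-0.1  5.3  1.5] tilt -0.0 yaw 0.01 F [ 1.  -0.9 -0.5] [-0.13  0.43  1.8  -0.54  0.94  0.22]
[[ 0.018  1.    -0.008]
 [ 0.908 -0.019 -0.418]
 [-0.418 -0.    -0.908]]
```

```bash
python3 jog.py '[[0,0,-0.02,0,0,0,1],[0,0,-0.055,0,0,0,1],[0,0,-0.11,0,0,0,1],[0,0,-0.14,0,0,0,1],[0,0,-0.14,0,0,0,1]]'
python3 - <<'E'
from h import *
go(([.548,.0868,.18],tool(AZ,np.pi/2)))
E
```

```text
time_s: 13.25
eef_pos: [0.5487, -0.0276, 0.173]
eef_rot: [0.152, 0.697, 0.684, -0.15]
wrist_force: [-0.1, -0.8, -0.5]
opening: 1.001
grasp_force: 0.0
[0.101, -0.0026, -0.0542] [0.0054, 0.4311, -0.0068] rows>=2.3
```

```bash
python3 jog.py '[[0.033,-0.001,-0.018,0.002,0.144,-0.002,1],[0.067,-0.002,-0.036,0.004,0.29,-0.005,1],[0.101,-0.0026,-0.054,0.0054,0.431,-0.007,1],[0.101,-0.0026,-0.054,0.0054,0.431,-0.007,1],[0.101,-0.0026,-0.054,0.0054,0.431,-0.007,1]]'
python3 - <<'E'
from h import *
go(([.548,.0868,.085],tool(AZ,np.pi/2)))
S,T=vision.camera("scene"),vision.camera("top")
a=T[150:250,310:470]; b=S[150:250,270:430]
cv2.imwrite("pics/k.png",cv2.resize(np.vstack([a,b]),None,fx=3,fy=3,interpolation=cv2.INTER_CUBIC))
i=S.astype(int); m=(i[...,2]-i[...,0]>18)&(i[...,2]<140); k=np.zeros_like(m); k[190:240,310:380]=1
print([x for x in blobs(S,m&k,15)]); print("seat tail +4mm/+0:",proj("scene",SEAT+.154*EY),proj("scene",SEAT+.15*EY))
E
```

```text
time_s: 13.88
eef_pos: [0.5455, 0.0844, 0.1749]
eef_rot: [-0.002, 0.712, 0.702, -0.004]
wrist_force: [0.1, 0.6, -0.5]
opening: 0.998
grasp_force: 0.0
[0.0027, 0.0032, 0.0899] [-0.0085, 0.0032, -0.0022] rows>=1.4
[(np.int32(148), [310, 190, 25, 10], [322.89, 193.68])]
seat tail +4mm/+0: [336.77011138 208.15416202] [337.70842665 207.60645143]
```

View pics/k.png

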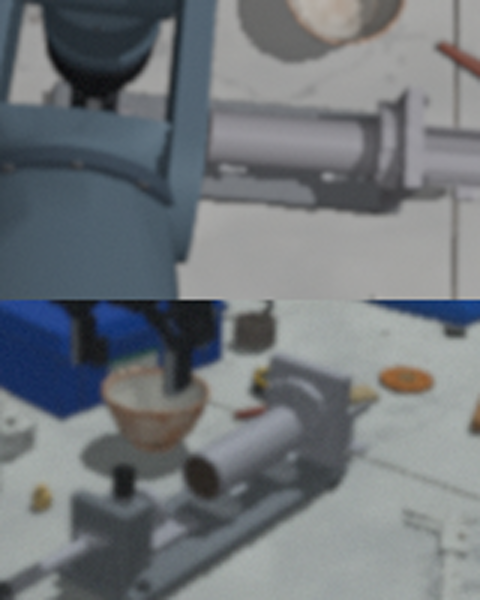

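The tube lies level in the saddles with the collar under the lip. The tail is at scene crop (203,476), about (337.5,208.5) in full pixels, and I predicted (337,208). The knob at (123,480) is free between the finger lines, so I'm going down onto it.

```bash
python3 jog.py '[[0.0027,0.003,0.03,-0.008,0.003,-0.002,1],[0.0027,0.003,0.06,-0.008,0.003,-0.002,1],[0.0027,0.003,0.08,-0.008,0.003,-0.002,1],[0.0027,0.003,0.09,-0.008,0.003,-0.002,1],[0.0027,0.003,0.09,-0.008,0.003,-0.002,0.6],[0.0027,0.003,0.09,-0.008,0.003,-0.002,0.3],[0.0027,0.003,0.09,-0.008,0.003,-0.002,0.2],[0.0027,0.003,0.09,-0.008,0.003,-0.002,0.1],[0.0027,0.003,0.09,-0.008,0.003,-0.002,0]]'
python3 jog.py '[[0,0,0,0,0,0,0],[0,0,0,0,0,0,0],[0,0,0,0,0,0,0],[0,0,0,0,0,0,0],[0,0,0,0,0,0,0]]'
```

```text
time_s: 15.1
eef_pos: [0.5486, 0.0881, 0.0869]
eef_rot: [-0.0, 0.711, 0.703, 0.001]
wrist_force: [-3.3, 0.0, 6.3]
opening: 0.21
grasp_force: 58.4
time_s: 15.72
eef_pos: [0.5486, 0.0881, 0.0868]
eef_rot: [-0.0, 0.711, 0.703, 0.001]
wrist_force: [-2.7, -0.3, 5.7]
opening: 0.212
grasp_force: 58.4
```

```bash
python3 jog.py '[[-0.01,0,0,0,0,0,0],[-0.02,0,0,0,0,0,0],[-0.03,0,0,0,0,0,0],[-0.04,0,0,0,0,0,0],[-0.05,0,0,0,0,0,0],[-0.058,0,0,0,0,0,0],[-0.062,0,0,0,0,0,0],[-0.062,0,0,0,0,0,0]]'
```

```text
time_s: 16.73
eef_pos: [0.5477, 0.0259, 0.0868]
eef_rot: [-0.001, 0.711, 0.703, 0.001]
wrist_force: [-4.5, -0.7, 7.8]
opening: 0.21
grasp_force: 59.0
```

```bash
python3 jog.py '[[-0.002,0,0,0,0,0,0],[-0.004,0,0,0,0,0,0],[-0.006,0,0,0,0,0,0],[-0.006,0,0,0,0,0,0]]'
```

```text
time_s: 17.23
eef_pos: [0.5476, 0.0205, 0.0868]
eef_rot: [-0.001, 0.711, 0.703, 0.001]
wrist_force: [-4.2, 1.6, 10.1]
opening: 0.215
grasp_force: 59.0
```

```bash
python3 jog.py '[[-0.002,0,0,0,0,0,0],[-0.004,0,0,0,0,0,0],[-0.004,0,0,0,0,0,0]]'
```

```text
time_s: 17.6
eef_pos: [0.5475, 0.0172, 0.0868]
eef_rot: [-0.001, 0.711, 0.703, 0.002]
wrist_force: [-4.8, 5.0, 7.5]
opening: 0.211
grasp_force: 59.0
```

```bash
python3 jog.py '[[-0.002,0,0,0,0,0,0],[-0.003,0,0,0,0,0,0],[-0.003,0,0,0,0,0,0]]'
```

```text
time_s: 17.98
eef_pos: [0.5475, 0.0144, 0.0868]
eef_rot: [-0.001, 0.711, 0.703, 0.002]
wrist_force: [-4.1, 5.4, 9.1]
opening: 0.211
grasp_force: 59.0
```

```bash
python3 jog.py '[[-0.001,0,0,0,0,0,0],[-0.002,0,0,0,0,0,0],[-0.002,0,0,0,0,0,0]]'
```

```text
time_s: 18.35
eef_pos: [0.5475, 0.0141, 0.0868]
eef_rot: [-0.002, 0.711, 0.703, 0.003]
wrist_force: [-2.8, 12.5, 9.3]
opening: 0.208
grasp_force: 59.1
```

The knob has stopped moving and the force is rising, so the collar is home. One firmer nudge, then I relieve the push, open and leave.

```bash
python3 jog.py '[[-0.001,0,0,0,0,0,0],[-0.001,0,0,0,0,0,0],[0.0005,0,0,0,0,0,0],[0.0015,0,0,0,0,0,0],[0.0015,0,0,0,0,0,0.4],[0.0015,0,0,0,0,0,1],[0.0015,0,0,0,0,0,1],[0.0015,0,0,0,0,0,1],[0.0015,0,0,0,0,0,1],[0.0015,0,0,0,0,0,1]]'
python3 jog.py '[[0,0,-0.02,0,0,0,1],[0,0,-0.06,0,0,0,1],[0,0,-0.12,0,0,0,1],[0.12,0,-0.18,0,0,0,1],[0.12,0,-0.18,0,0,0,1],[0.12,0,-0.18,0,0,0,1],[0.12,0,-0.18,0,0,0,1],[0.12,0,-0.18,0,0,0,1]]'
python3 - <<'E'
from h import *
S,T=vision.camera("scene"),vision.camera("top")
a=T[150:250,310:470]; b=S[150:250,270:430]
cv2.imwrite("pics/l.png",cv2.resize(np.hstack([np.vstack([a,b]),cv2.resize(S[180:300,180:330],(160,200))]),None,fx=2.4,fy=2.4,interpolation=cv2.INTER_CUBIC))
m=S.max(2)<45; k=np.zeros_like(m); k[185:225,295:345]=1; print(blobs(S,m&k,10))
for y in(.185,.175): print(proj("scene",SEAT+y*EY+[0,0,.038]))
E
```

```text
time_s: 19.6
eef_pos: [0.5476, 0.0126, 0.0855]
eef_rot: [-0.001, 0.711, 0.703, 0.001]
wrist_force: [0.1, -0.8, -0.5]
opening: 0.997
grasp_force: 0.0
time_s: 20.6
eef_pos: [0.5483, 0.1309, 0.2645]
eef_rot: [-0.001, 0.712, 0.702, 0.0]
wrist_force: [0.3, -0.1, -0.1]
opening: 1.002
grasp_force: 0.0
[(np.int32(49), [327, 195, 6, 10], [329.59, 199.76])]
[329.75598698 199.38045199]
[332.21937841 198.02191609]
```

View pics/l.png

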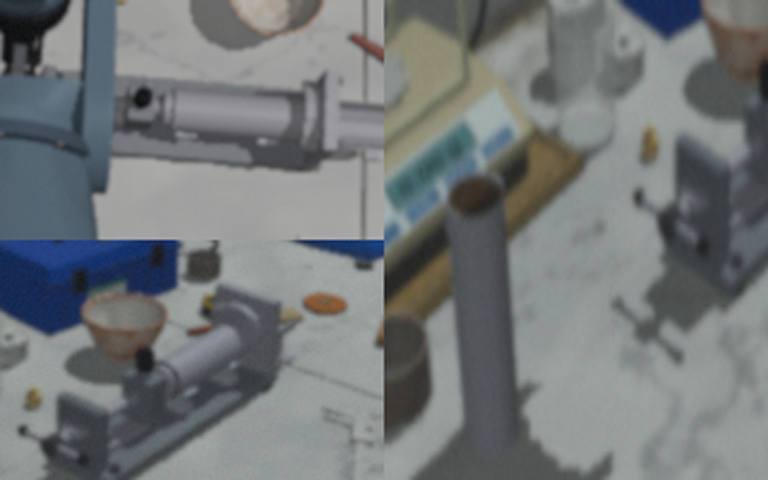

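The ram bears on the tail and the collar is under the lip against the plate. The knob is at (329.6,199.8), and the expected home position is (329.8,199.4). The plain tube still stands and the gripper is clear.

```bash
python3 -c "
from bench import ctrl, vision, job; print(job.hand_in())"
```

```text
the job is handed in; nothing more can be done
None
```

The collared tube is loaded in the extruder with its collar against the head plate and the ram on its tail, the gripper has let go, the plain tube still stands where it was, and I handed the job in at about 21 s; no verdict was returned.

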